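# Unload the jade carver's seized gang clamp

### The job

The carved jade plaques in the gang clamp are finished, but its rusty slide bolt is seized: work the bolt free with short back-and-forth strokes until it runs, draw it, slide the jaw open and lift every plaque out into the presentation tray, each lying flat on the lining with none on top of another. Then slide the empty jaw fully shut and push the bolt fully home again. Leave the other things on the desk where they are.

Things in the scene. Friction and masses are not known exactly. Their poses are not given: they have to be found in the camera images.
- clamp: Gang clamp screwed to the desk, iron base 18 mm thick with two steel jaws 250 mm long that hold a row of plaques. Origin: on the desk, midway between the jaws in mid-row. x runs across from the sliding jaw (x -43 to -73 mm, nearer the robot) to the fixed jaw (x +43 to +73 mm); y runs along the row; z up. The bolt case stands at the -y end, x -57 mm.
- clamp_bed (a point): Centre of the clamp's bed on which the plaques lie, 18 mm above the desk, axes as the clamp's. Stations for plaques at y about +96, +32, -32, -96 mm; two to four hold one. Above the bed the fixed jaw rises 20 mm, the sliding jaw 25 mm, the bolt's keeper on the sliding jaw's -y end 47 mm. While shut, the sliding jaw's lip reaches 8 mm over the plaque ends and holds them down.
- jaw (a joint): How far the sliding jaw stands open, m: 0 = shut, 0.034 = fully open. It opens along the clamp's -x, towards the robot, drags with about 5 N and stays where it is left. It cannot open while the bolt is in its keeper.
- jaw_knob (a point): Upright round black knob, 25 mm in diameter and 42 mm tall, at the middle of the sliding jaw, by which the jaw is slid. The point is on the knob's axis, 80 mm above the desk; the knob reaches 17 mm above and 25 mm below it, and the jaw's top lies 37 mm below it.
- bolt (a joint): How far the rusted bolt is drawn, m: 0 = home, 0.044 = fully drawn; drawn along the clamp's -y, clear of the jaw past 0.028. At first it binds after 11 mm however hard it is pulled; push it back till it binds again (8 to 12 mm), draw again and it comes 4 mm farther, and so on. After five such out-and-back strokes it runs free both ways. Free it drags 5 to 8 N; when bound, 12 to 20 N is plenty.
- bolt_knob (a point): Upright round rusty knob of the slide bolt, 25 mm in diameter and 46 mm tall. The point is on its axis, 97 mm above the desk; the knob reaches 19 mm above and 27 mm below it, and the guide staples' tops lie 32 mm below it.
- tray_floor (a point): Presentation tray, loose, 260 x 210 mm outside, 0.9 kg, dark frame with walls 10 mm thick and 28 mm high over a grey lined floor 240 x 190 mm. The point is the centre of the lined floor, 6 mm above the desk; x along the 260 mm side, y along the 210 mm side, z up. It holds four plaques side by side in two rows of two.
- plaque1_mid (a point): Carved jade plaque, 84 x 32 x 18 mm, 0.12 to 0.2 kg, at first lying in the clamp (absent in some starts). The point is its centre; its x axis lies along the 84 mm, y along the 32 mm, z along the 18 mm. Both faces are alike.
- plaque2_mid (a point): Carved jade plaque, 84 x 32 x 18 mm, 0.12 to 0.2 kg, at first lying in the clamp (absent in some starts). The point is its centre; its x axis lies along the 84 mm, y along the 32 mm, z along the 18 mm. Both faces are alike.
- plaque3_mid (a point): Carved jade plaque, 84 x 32 x 18 mm, 0.12 to 0.2 kg, at first lying in the clamp (absent in some starts). The point is its centre; its x axis lies along the 84 mm, y along the 32 mm, z along the 18 mm. Both faces are alike.
- plaque4_mid (a point): Carved jade plaque, 84 x 32 x 18 mm, 0.12 to 0.2 kg, at first lying in the clamp (absent in some starts). The point is its centre; its x axis lies along the 84 mm, y along the 32 mm, z along the 18 mm. Both faces are alike.
- bangle: Jade bangle, ring 74 mm across and 11 mm high, a bystander; origin under its centre.
- paste: Jar of polishing paste, 60 mm across, 62 mm high, a bystander; origin under its centre.
- loupe: Black loupe, a cylinder 38 mm across and 26 mm high, a bystander; origin under its centre.
- tweezers: Steel tweezers 130 mm long lying flat, bystander; origin under the middle.
- calipers: Calipers 200 mm long lying flat, 12 mm high, bystander; origin under the middle, long side along its x.
- brush: Wooden-handled brush lying along its x, bystander; origin under the middle.
Things that resemble listed ones, but are neither listed nor needed, are in the scene too. Leave any red or white look-alike of the part that bears plaque3_mid alone. What is shaped like the part that bears plaque4_mid but orange is not meant.

How it is judged:
On the way, in this order (a step that is already met when the one before it is completed fails the run):
1. the seized bolt has been worked free and drawn clear of the jaw (value of joint bolt above 0.03 m), for 0.1 s.
2. the sliding jaw has been slid open (value of joint jaw above 0.015 m), for 0.2 s.
3. every plaque is in the tray, lying flat on the lining (x of plaque1_mid in the frame of tray_floor between -0.105 and 0.105 m and y of plaque1_mid in the frame of tray_floor between -0.088 and 0.088 m and z of plaque1_mid in the frame of tray_floor between 0.003 and 0.014 m and angle between the z axis of each of plaque1_mid, plaque2_mid, plaque3_mid, plaque4_mid and the z axis of tray_floor, either way round below 0.15 rad and x of plaque2_mid in the frame of tray_floor between -0.105 and 0.105 m and y of plaque2_mid in the frame of tray_floor between -0.088 and 0.088 m and z of plaque2_mid in the frame of tray_floor between 0.003 and 0.014 m and x of plaque3_mid in the frame of tray_floor between -0.105 and 0.105 m and y of plaque3_mid in the frame of tray_floor between -0.088 and 0.088 m and z of plaque3_mid in the frame of tray_floor between 0.003 and 0.014 m and x of plaque4_mid in the frame of tray_floor between -0.105 and 0.105 m and y of plaque4_mid in the frame of tray_floor between -0.088 and 0.088 m and z of plaque4_mid in the frame of tray_floor between 0.003 and 0.014 m), for 0.2 s.
At the end, for the whole second after the job is handed in: Every plaque present lies flat on the tray's lining (within 8 degrees), inside the frame, none on another (centres 3 to 14 mm above the lining); the jaw is shut to within 4 mm and the bolt is home to within 4 mm (all of step 3 and value of joint each of jaw, bolt below 0.004 m); the robot touches nothing.
It fails at once if one of the other things on the desk (bangle, jar, loupe, tweezers, calipers, brush) is moved more than 30 mm (distance of any of bangle, paste, loupe, tweezers, calipers, brush from where it was at the start of the episode above 0.03 m).
Of plaque1, plaque2, plaque3, plaque4 only 2 to 4 are there at a start; the rules pass over those that are not, and their reading is None.
At some moment in a run one of tray may be knocked a few centimetres aside while the robot is not near it.
Once in a run the grip may slacken for a moment while it holds something.
It also fails if it takes over 210 s, if anything falls off the work surface, if the arm or the gripper's body presses on something with over 40 N, if the wrist force passes 120 N, or if a joint passes its speed limit or range.

### The arm

A 7-joint arm with a two-finger parallel gripper is mounted at the origin on the work surface. World frame = base frame: x ahead of the robot, y to its left, z up, the work surface at z = 0. Lengths are in m, angles in rad, forces in N, time in s.
With the tool pointing down it reaches from about 0.4 to 0.875 m from the base axis. Payload 19.3 kg.
Tool frame: the origin (TCP) lies between the finger pads; the fingertips stand 17 mm ahead of it and the grasp point (between the pads) lies 2 mm behind it (bot.finger_overhang is the distance from the TCP to the fingertips, in m); z points along the fingers, y is the line along which they close (so a half turn about z gives the same grasp; the last joint's range is limited). The gripper opens to 85 mm and grips with 20 to 120 N. Pads are 22 mm wide; open, the fingers measure 114 mm over their backs; the gripper's body (76 mm by 85 mm) begins 54 mm behind the grasp point. The pads swing forward as they close: fully open they stand 13 mm farther back than shut.
Start: joints at [-1.391, 0.521, -0.036, 1.599, 0.021, 1.021, -0.113], TCP at [0.155, 0.606, 0.211] pointing down, gripper open.
Joint ranges: [-2.91, 2.91], [-0.3, 2.13], [-1.5, 1.42], [0.17, 2.43], [-1.26, 4.41], [0.16, 1.93], [-2.52, 2.52]. Speed limits (rad/s): [1.89, 1.89, 2.39, 2.39, 3.01, 3.01, 3.01].

### API

Orientations are given as [roll, pitch, yaw] about the fixed x, y, z axes, in that order (R = Rz(yaw) Ry(pitch) Rx(roll)).
In Python, from workcell import observe, grab_frame, bot gives the robot as it stands.
- The arm moves only by the shell command python3 -m crank 'ROWS' [FORCE]. ROWS is a JSON object of lists of equal length, an entry for each row: "linear": the shift along the world's x, y, z each as a share of 0.25 m, from -1 to 1, a list of three; "delta_rot": the turn, a rotation vector about the world's x, y, z each as a share of 30 degrees, from -1 to 1, a list of three; "fingers": the opening, from -1 (shut) to 1 (fully open). In form: {"linear": [[dx, dy, dz], ...], "delta_rot": [[rx, ry, rz], ...], "fingers": [fingers, ...]}. A call has 1 to 5 rows; each row is the pose to reach, as a shift and turn from the pose commanded when the call began; what a row does not reach only later rows make up. A row lasts 1/10 s, in which the tool goes at most 50 mm and 8.59 degrees, less where a joint would pass 70% of its speed; a pose out of reach is approached as far as the arm can. A call with a number of a shift or a turn outside -1 to 1 is refused whole. A call with a gripper value outside its range is refused whole. The fingers move at their own pace and stop on an object; FORCE is the grip in N (left out, the last holds). Time passes only in rows, so rows that repeat a pose let the fingers close. It gives the time, the measured TCP pose, the force, the opening and the grip force at its end, in the units of the state.
- observe(): the state, without advancing time (a new reading comes with each control period).
- grab_frame(name): name is "side" or "top" or "wrist"; returns a dict with "image" (400x640x3 uint8, red, green, blue), "mtx" (3x3 intrinsics, pixels), "xyz" and "orientation" of the camera in the world. Camera axes: x right, y down, z forward; pixel columns grow to the right and rows downward; lengths in m; the calibration is good to about 2 mm. A picture is of the moment at which its call begins. There is no depth.
- bot.job_done(): hands the job in; it is judged then, once.
The state is a dict: "clock": time; "qpos": joint angles; "qd": joint speeds; "joint_efforts": joint torques, N m; "position": TCP position; "tool_rot": TCP orientation; "force": force on the tool from outside, world axes, zero at the start; "moment": the same for the moment, N m; "grip_width": finger opening in m; "finger_force": force on a finger pad.
Only numpy, scipy, OpenCV 4.12 (cv2) and the standard library are available. Lean on these libraries where they do the work, as an engineer would, in place of code of your own. Each camera call takes 0.05 s, during which the arm holds its last target. There are 200 camera calls.

## Working session

There is one attempt and no reset: what is moved stays moved. The work goes in short steps, Python scripts to look and compute and a shell command to move; the robot and the scene stay as the last step left them, time stands still between calls to the robot, and variables do not carry over. Pictures are saved under pics/ and viewed, at most 14 in all, crops included, and the job is handed in when it is done.

```bash
ls; mkdir -p pics
cat > h.py <<'E'
import numpy as np, cv2
from scipy.spatial.transform import Rotation as R
from workcell import observe, grab_frame, bot
def Rm(o):
    o=np.array(o,float)
    return o if o.shape==(3,3) else R.from_euler('xyz',o).as_matrix()
def snap(n,fn=None):
    f=grab_frame(n); 
    if fn: cv2.imwrite('pics/'+fn,f['image'][:,:,::-1])
    return f
def ray(f,u,v,z):
    d=Rm(f['orientation'])@np.linalg.inv(f['mtx'])@np.array([u,v,1.]); p=np.array(f['xyz'])
    return p+d*(z-p[2])/d[2]
def proj(f,P):
    c=Rm(f['orientation']).T@(np.array(P)-f['xyz']); q=np.array(f['mtx'])@c; return q[:2]/q[2]
E
python3 - <<'E'
from h import *
s=observe(); print(s['position'],s['tool_rot'],s['grip_width'],s['clock'])
for n in('top','side','wrist'):
    f=snap(n,n+'0.png'); print(n,f['xyz'],f['orientation'],f['mtx'])
E
```

```text
pics
[0.15447019 0.60525084 0.21014074] [-3.14048761e+00  8.88086829e-05  2.89180134e+00] 0.08545126456274352 0.0
top [0.29970966 0.0809307  1.34462618] [-2.98726455 -0.026811   -1.5519812 ] [[430.44539436   0.         318.26187081]
 [  0.         430.44539436 190.9634731 ]
 [  0.           0.           1.        ]]
side [ 0.10285418 -0.81337638  0.65968136] [-2.12100819 -0.01183592 -0.40265238] [[393.81980718   0.         323.14060574]
 [  0.         393.81980718 194.71777396]
 [  0.           0.           1.        ]]
wrist [0.08500104 0.62254102 0.37377612] [2.85857875e+00 8.48411366e-04 1.32086685e+00] [[345.39551977   0.         317.95602805]
 [  0.         345.39551977 200.21368962]
 [  0.           0.           1.        ]]
```

View pics/top0.png

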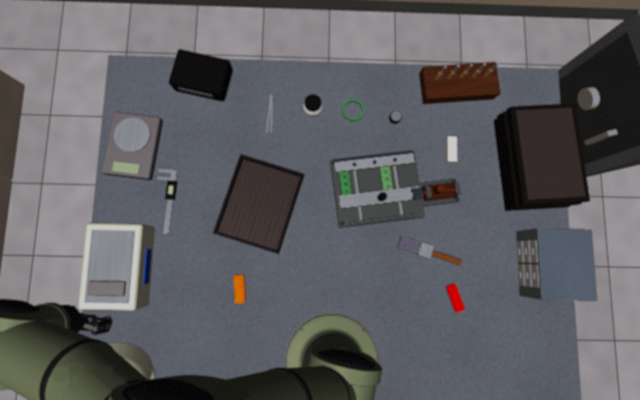

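View pics/side0.png

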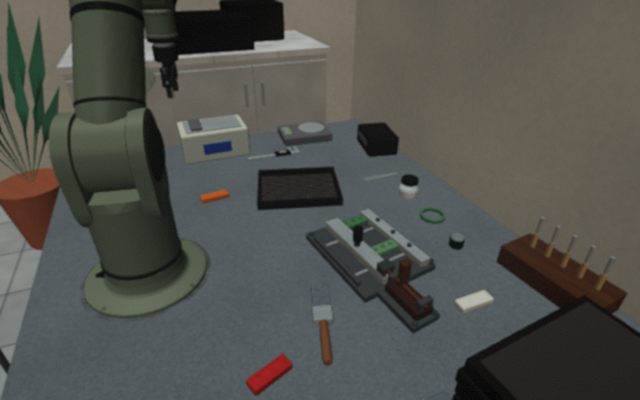

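The top view shows the clamp near (382,188), with its jaw knob at (382,197), bolt knob around (432,190) and green plaques at (345,182) and (386,178). The tray is at (259,203). Decoys are orange (240,289), red (455,297) and white (452,149).

Run:
```python
from h import *
a=cv2.imread('pics/top0.png')[140:240,320:470]; b=cv2.imread('pics/side0.png')[200:330,300:440]
a=cv2.resize(a,(750,500),interpolation=3)
cv2.imwrite('pics/c0.png',a)
t=grab_frame('top'); im=cv2.imread('pics/top0.png')
h=cv2.cvtColor(im,cv2.COLOR_BGR2HSV)
m=cv2.inRange(h,(40,80,60),(85,255,255)); m[:120]=0;m[230:]=0
n,l,st,c=cv2.connectedComponentsWithStats(m)
for i in range(1,n):
    if st[i,4]>20: print(st[i],c[i],ray(t,*c[i],.036), cv2.minAreaRect(np.argwhere(l==i)[:,::-1].astype(np.float32)))
# tray
m=cv2.inRange(im,(0,0,0),(60,62,75)); m[:150]=0;m[260:]=0;m[:,:205]=0;m[:,310:]=0
cs=max(cv2.findContours(m,0,2)[0],key=cv2.contourArea); r=cv2.minAreaRect(cs); print(r)
print([ray(t,*p,.034).round(3) for p in cv2.boxPoints(r)], ray(t,*r[0],.034))
```

```text
[380 167  13  22 220] [385.68636364 177.57272727] [ 0.55088424 -0.1589811   0.036     ] ((385.7199401855469, 177.5399932861328), (21.920310974121094, 10.040916442871094), 81.8698959350586)
[339 171  13  24 246] [344.80487805 182.6504065 ] [ 0.53188193 -0.03192378  0.036     ] ((344.8153991699219, 182.5231170654297), (23.070459365844727, 10.666986465454102), 82.87498474121094)
((258.4327087402344, 203.1562957763672), (68.80823516845703, 84.24773406982422), 17.850318908691406)
[array([0.37 , 0.366, 0.034]), array([0.62 , 0.3  , 0.034]), array([0.558, 0.095, 0.034]), array([0.31 , 0.166, 0.034])] [0.46236818 0.23186574 0.034     ]
```

View pics/c0.png

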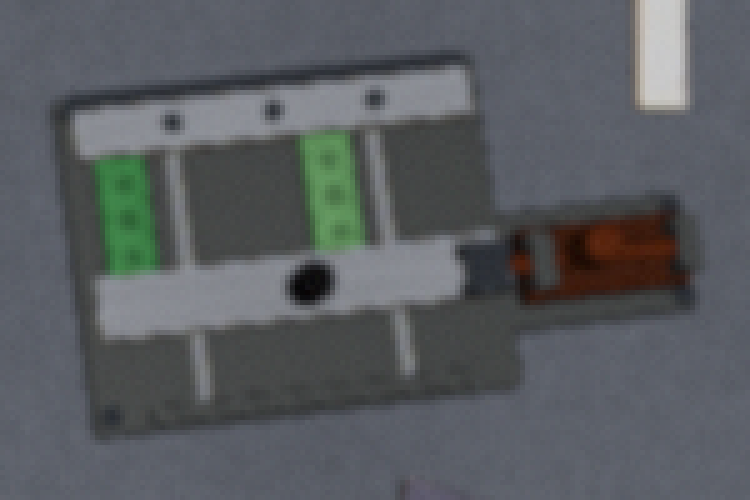

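The enlarged crop (5x, offset 320,140) shows the jaw knob top at (308,283). The bolt knob is around (605,243) with its case to y=310, and two plaques sit at stations +96 and -32. I'll get a side crop to fix the bolt knob.

Run:
```python
from h import *
b=cv2.imread('pics/side0.png')[220:330,330:440]
cv2.imwrite('pics/c1.png',cv2.resize(b,(550,550),interpolation=3))
t=grab_frame('top'); s=grab_frame('side')
print(ray(t,381.6,196.6,.097), ray(t,440,188,.116))
C=np.array([.5421,-.1275]); ex=np.array([.989,.148]); ey=np.array([-.148,.989])
K=C-.058*ex; print(K, 'jawknob side px',proj(s,[*K,.097]))
for y in(-.15,-.18,-.2,-.22):
    B=C-.057*ex+y*ey; print(y,B,proj(s,[*B,.116]),proj(s,[*B,.07]),proj(t,[*B,.116]))
```

```text
[ 0.4819748  -0.13542543  0.097     ] [ 0.50839678 -0.30317602  0.116     ]
[ 0.484738 -0.136084] jawknob side px [355.88449738 226.2806035 ]
-0.15 [ 0.507927 -0.284286] [398.03854419 254.8438424 ] [395.6934983  271.12524041] [433.5681767  188.01081418]
-0.18 [ 0.512367 -0.313956] [407.63690682 262.9894053 ] [404.95565175 279.45843262] [443.63493438 186.74151521]
-0.2 [ 0.515327 -0.333736] [414.3251691  268.66533809] [411.40148383 285.25777054] [450.33378186 185.89686984]
-0.22 [ 0.518287 -0.353516] [421.25983891 274.55038238] [418.07773177 291.26441442] [457.02279521 185.05346444]
```

View pics/c1.png

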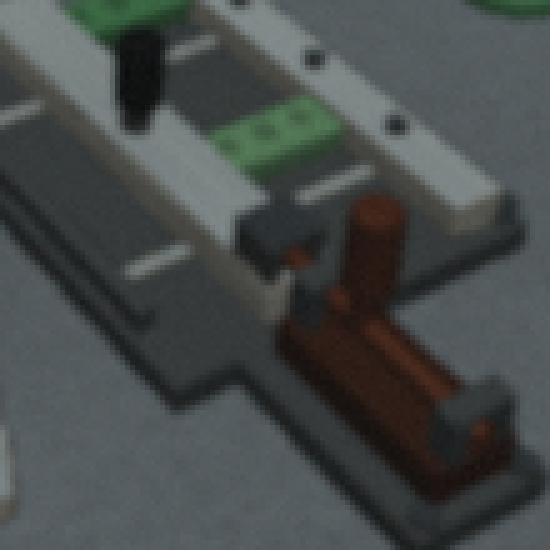

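```bash
python3 -m crank '{"linear":[[0.8,-0.6,0.16],[0.8,-0.6,0.16],[0.8,-0.6,0.16],[0.8,-0.6,0.16],[0.8,-0.6,0.16]],"delta_rot":[[0,0,0.38],[0,0,0.38],[0,0,0.38],[0,0,0.38],[0,0,0.38]],"fingers":[1,1,1,1,1]}' 40; python3 -c "
from h import *
print(observe()['qpos'])"
```

```text
clock: 0.8
position: [0.3534, 0.456, 0.2506]
tool_rot: [3.141, 0.0, 3.091]
force: [0.6, 0.8, -0.2]
grip_width: 0.0854
finger_force: 0.0
[-0.98722309  0.40424902 -0.03700071  1.68314906  0.01671834  1.05427646
  0.4904628 ]
```

```bash
python3 -m crank '{"linear":[[0.6,-0.9,0],[0.6,-0.9,0],[0.6,-0.9,0],[0.6,-0.9,0],[0.6,-0.9,0]],"delta_rot":[[0,0,0.38],[0,0,0.38],[0,0,0.38],[0,0,0.38],[0,0,0.38]],"fingers":[1,1,1,1,1]}'
python3 -m crank '{"linear":[[0.1,-1,0],[0.1,-1,0],[0.1,-1,0],[0.1,-1,0],[0.1,-1,0]],"delta_rot":[[0,0,0],[0,0,0],[0,0,0],[0,0,0],[0,0,0]],"fingers":[1,1,1,1,1]}'
python3 -m crank '{"linear":[[0,-0.8,0],[0,-0.8,0],[0,-0.8,0],[0,-0.8,0],[0,-0.8,0]],"delta_rot":[[0,0,0],[0,0,0],[0,0,0],[0,0,0],[0,0,0]],"fingers":[1,1,1,1,1]}'
python3 - <<'E'
from h import *
print(observe()['qpos'])
f=snap('wrist','w1.png'); 
B=[.511,-.307,.116]; print(proj(f,B)); np.save('w1.npy',[0]);
E
```

```text
clock: 1.3
position: [0.4899, 0.25, 0.2504]
tool_rot: [3.141, 0.0, -2.993]
force: [0.9, 1.3, -0.6]
grip_width: 0.0856
finger_force: 0.0
clock: 1.8
position: [0.5138, 0.0012, 0.2504]
tool_rot: [3.142, 0.0, -2.993]
force: [1.7, 0.4, -0.4]
grip_width: 0.0852
finger_force: 0.0
clock: 2.3
position: [0.5126, -0.2038, 0.2503]
tool_rot: [-3.139, -0.001, -3.002]
force: [-0.1, 0.4, -0.8]
grip_width: 0.0855
finger_force: 0.0
[ 0.13056183  0.36648788  0.1847026   1.75770367 -0.07406867  1.02369238
  2.05258589]
[202.04563651 166.3827575 ]
```

View pics/w1.png

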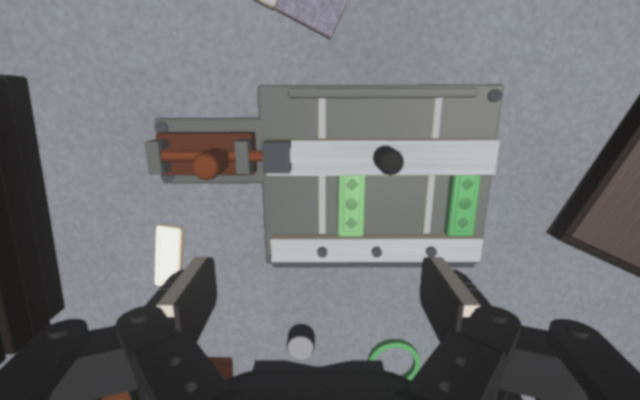

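The wrist view shows the bolt knob top at about (208,165), the jaw knob top at (390,160), and plaques at (351,205) and (463,205), with the tray edge at right.

```bash
cat >> h.py <<'E'
def green(f):
    h=cv2.cvtColor(f['image'],cv2.COLOR_RGB2HSV); m=cv2.inRange(h,(40,70,60),(85,255,255))
    n,l,st,c=cv2.connectedComponentsWithStats(m)
    return [(st[i,4],c[i],l==i) for i in range(1,n) if st[i,4]>300]
E
python3 - <<'E'
from h import *
f=grab_frame('wrist'); 
print('bolt',ray(f,207,165,.116),'jaw',ray(f,390,159,.097))
# vertical-edge midlines at bed height for orientation: jaw inner edges of fixed jaw top z=.038
a=ray(f,271,239,.038);b=ray(f,482,239,.038);d=a-b;print('clamp yaw',np.arctan2(d[0],-d[1]),a,b)
for A,c,m in green(f): 
    print(A,c,ray(f,*c,.036),cv2.minAreaRect(np.argwhere(m)[:,::-1].astype(np.float32)))
print(observe()['position'],observe()['tool_rot'])
E
```

```text
bolt [ 0.5099476  -0.29883575  0.116     ] jaw [ 0.48460516 -0.13762127  0.097     ]
clamp yaw 0.14310736218415485 [ 0.60486292 -0.24307374  0.038     ] [0.56964484 0.00133953 0.038     ]
1213 [347.15746084 206.52596867] [ 0.55348073 -0.16115322  0.036     ] ((347.3758239746094, 205.47772216796875), (24.627155303955078, 57.7488899230957), 2.045408248901367)
1652 [458.71368039 204.74213075] [ 0.53321157 -0.03536516  0.036     ] ((458.4077453613281, 204.73846435546875), (28.279918670654297, 61.397193908691406), 7.125016689300537)
526 [394.88022814 353.78326996] [ 0.7433378  -0.06605878  0.036     ] ((393.6356506347656, 355.2336120605469), (49.503753662109375, 31.888648986816406), 24.863697052001953)
[ 0.51360362 -0.19788565  0.24996846] [ 3.14151031e+00 -3.69604309e-04 -2.99580330e+00]
```

```bash
python3 -m crank '{"linear":[[-0.014,-0.416,0],[-0.014,-0.416,0],[-0.014,-0.416,-0.3],[-0.014,-0.416,-0.62],[-0.014,-0.416,-0.62]],"delta_rot":[[0,0,0],[0,0,0],[0,0,0],[0,0,0],[0,0,0]],"fingers":[1,1,1,1,1]}'
python3 -m crank '{"linear":[[0,0,0],[0,0,0],[0,0,0],[0,0,0],[0,0,0]],"delta_rot":[[0,0,0],[0,0,0],[0,0,0],[0,0,0],[0,0,0]],"fingers":[0,-1,-1,-1,-1]}' 60
python3 -m crank '{"linear":[[0,0,0],[0,0,0]],"delta_rot":[[0,0,0],[0,0,0]],"fingers":[-1,-1]}' 60
```

```text
clock: 2.9
position: [0.511, -0.2995, 0.0988]
tool_rot: [3.141, 0.001, -2.992]
force: [1.1, -0.1, -0.8]
grip_width: 0.0856
finger_force: 0.0
clock: 3.4
position: [0.5113, -0.301, 0.102]
tool_rot: [-3.14, 0.002, -2.993]
force: [-0.6, 0.6, 0.6]
grip_width: 0.0119
finger_force: 0.0
clock: 3.6
position: [0.5107, -0.3009, 0.1008]
tool_rot: [-3.141, 0.001, -2.993]
force: [0.3, 0.5, 0.2]
grip_width: 0.0002
finger_force: 0.0
```

Run:
```python
from h import *
w=grab_frame('wrist')['image']; s=grab_frame('side')['image']
o=np.hstack([cv2.resize(w[100:400,120:520],(400,300)),cv2.resize(s[180:330,330:530],(400,300),interpolation=3)])
cv2.imwrite('pics/c2.png',o[:,:,::-1])
print(observe()['position'])
```

```text
[ 0.51050008 -0.30084281  0.10044804]
```

View pics/c2.png

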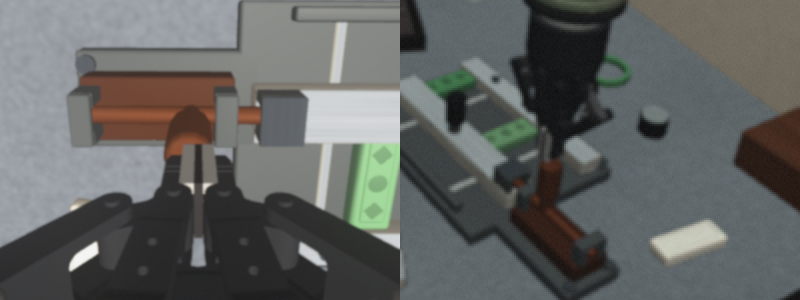

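Run:
```python
from h import *
w=grab_frame('wrist'); s=grab_frame('side')
print('side knob top ray',ray(s,405.8,261.4,.116),'base ray',ray(s,404.5,281,.07))
print('wrist knob base ray', ray(w,308,217,.07))
T=observe()['position']
for z in(.083,.1): print(proj(w,[T[0],T[1],z]),proj(s,[T[0],T[1],z]))
for B in([.511,-.305],[.49,-.305],[.485,-.3]):
    for z in(.07,.116): print(B,z,proj(w,[*B,z]),proj(s,[*B,z]))
```

```text
side knob top ray [ 0.51158824 -0.30831666  0.116     ] base ray [ 0.50890073 -0.31752722  0.07      ]
wrist knob base ray [ 0.50651959 -0.30769978  0.07      ]
[318.50437258 232.77148639] [401.50835945 271.18197115]
[318.5536013  245.00627233] [402.44102171 265.13859983]
[0.511, -0.305] 0.07 [311.43004929 224.65395707] [402.0990691  276.90125067]
[0.511, -0.305] 0.116 [309.64867244 258.68785051] [404.67521217 260.48849861]
[0.49, -0.305] 0.07 [316.57388586 191.00461231] [393.68497616 279.5336193 ]
[0.49, -0.305] 0.116 [316.17970664 216.79461094] [396.03488323 263.05473411]
[0.485, -0.3] 0.07 [326.41251951 183.94829314] [390.42230711 278.63148766]
[0.485, -0.3] 0.116 [328.81618491 207.92496962] [392.66961666 262.17066604]
```

Run:
```python
from h import *
w=grab_frame('wrist')['image']; s=grab_frame('side')['image']; print(bot.finger_overhang, observe()['force'],observe()['position'],observe()['grip_width'])
o=np.hstack([cv2.resize(w[190:340,240:390],(400,400),interpolation=3),cv2.resize(s[220:300,360:440],(400,400),interpolation=3)])
cv2.imwrite('pics/c3.png',o[:,:,::-1])
```

```text
0.017 [ 0.56525994 -0.81026457 -0.4600848 ] [ 0.51042788 -0.30078893  0.1002072 ] -8.387628829988122e-05
```

View pics/c3.png

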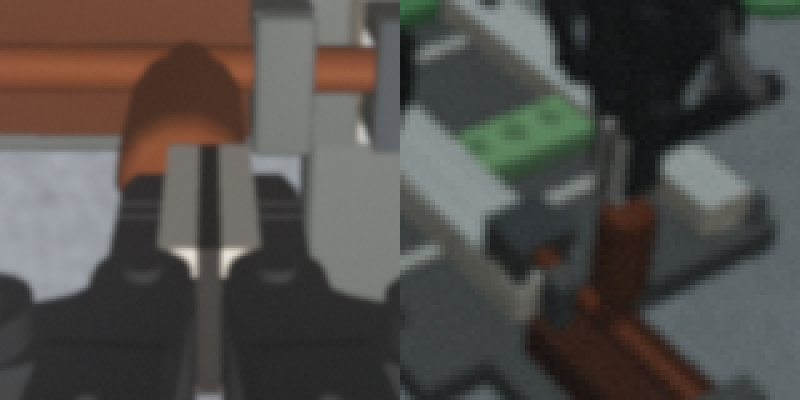

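```bash
python3 -m crank '{"linear":[[0,0,0.24],[0,0,0.24],[0,0,0.24],[0,0,0.24]],"delta_rot":[[0,0,0],[0,0,0],[0,0,0],[0,0,0]],"fingers":[-1,-1,-1,-1]}'
python3 - <<'E'
from h import *
w=grab_frame('wrist'); s=grab_frame('side'); T=observe()['position']; print(T,w['xyz'])
for z in(-.017,0,.017): print(proj(w,T+[0,0,z]),proj(w,T+[-.011,0,z]),proj(s,T+[0,0,z]))
o=np.hstack([cv2.resize(w['image'][190:340,240:390],(400,400),interpolation=3),cv2.resize(s['image'][210:290,360:440],(400,400),interpolation=3)])
cv2.imwrite('pics/c4.png',o[:,:,::-1])
E
```

```text
clock: 4.3
position: [0.5103, -0.3006, 0.1599]
tool_rot: [3.141, -0.0, -2.993]
force: [-0.8, -0.2, -1.5]
grip_width: 0.0002
finger_force: 0.0
[ 0.509996   -0.30050596  0.15923926] [ 0.43943685 -0.31154136  0.32346916]
[318.78231157 232.24331459] [321.73180318 213.85302661] [404.58254769 249.50428326]
[318.86537509 244.41380193] [322.09207368 224.51578628] [405.58526162 242.98749063]
[318.96525004 259.04750298] [322.52665913 237.37801132] [406.61047999 236.32443813]
```

View pics/c4.png

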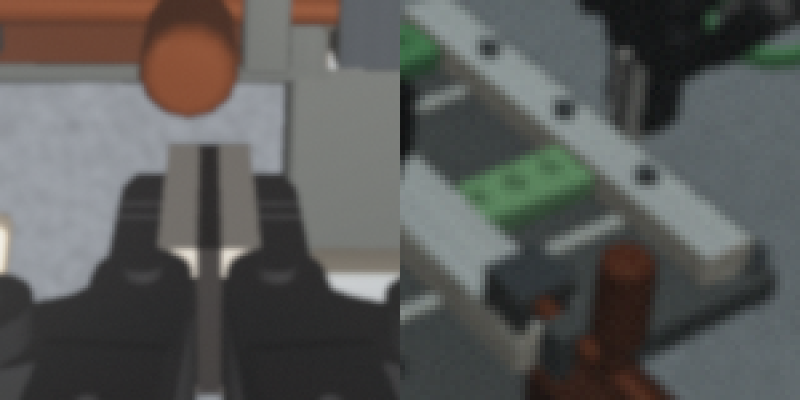

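The pictures show that the closed fingertips sit at about the knob's top (side (405.6,236.6) with the TCP reading 0.159). So the tips are roughly 17 mm above the reading, not below it. I'll descend further and watch the force.

```bash
python3 -m crank '{"linear":[[0,-0.016,0],[0,-0.016,0],[0,-0.016,-0.1],[0,-0.016,-0.2],[0,-0.016,-0.32]],"delta_rot":[[0,0,0],[0,0,0],[0,0,0],[0,0,0],[0,0,0]],"fingers":[1,1,1,1,1]}';  python3 -m crank '{"linear":[[0,0,0],[0,0,0]],"delta_rot":[[0,0,0],[0,0,0]],"fingers":[1,1]}'
python3 - <<'E'
from h import *
w=grab_frame('wrist'); s=grab_frame('side'); T=observe()['position']; print(T)
o=np.hstack([cv2.resize(w['image'][140:390,195:445],(400,400),interpolation=3),cv2.resize(s['image'][210:290,360:440],(400,400),interpolation=3)])
cv2.imwrite('pics/c5.png',o[:,:,::-1])
E
```

```text
clock: 4.9
position: [0.5107, -0.3051, 0.0796]
tool_rot: [-3.141, 0.001, -2.994]
force: [0.4, -0.1, 0.2]
grip_width: 0.0721
finger_force: 0.0
clock: 5.1
position: [0.5103, -0.305, 0.0805]
tool_rot: [3.141, -0.001, -2.994]
force: [-0.2, -0.5, 0.7]
grip_width: 0.0856
finger_force: 0.0
[ 0.51107458 -0.30527206  0.0816529 ]
```

View pics/c5.png

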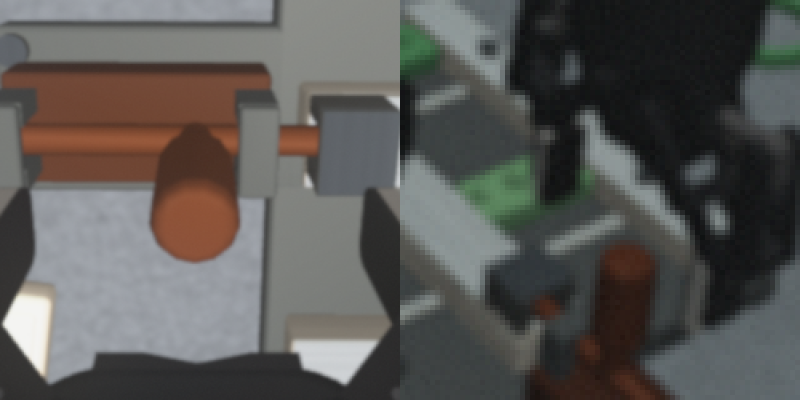

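The knob now stands between the open fingers (wrist crop (195,220)). Their tips are at knob-top height, so I'll go lower and close.

```bash
python3 -m crank '{"linear":[[0,0,-0.05],[0,0,-0.112],[0,0,-0.112],[0,0,-0.112],[0,0,-0.112]],"delta_rot":[[0,0,0],[0,0,0],[0,0,0],[0,0,0],[0,0,0]],"fingers":[1,1,-0.2,-1,-1]}' 60;  python3 -m crank '{"linear":[[0,0,0],[0,0,0],[0,0,0]],"delta_rot":[[0,0,0],[0,0,0],[0,0,0]],"fingers":[-1,-1,-1]}'
```

```text
clock: 5.7
position: [0.5106, -0.3049, 0.0525]
tool_rot: [-3.141, 0.0, -2.994]
force: [0.0, -0.2, -0.8]
grip_width: 0.0442
finger_force: 0.0
clock: 6.0
position: [0.5108, -0.3057, 0.0529]
tool_rot: [-3.14, 0.001, -2.994]
force: [-0.4, -5.1, 4.1]
grip_width: 0.0235
finger_force: 58.9
```

```bash
python3 -m crank '{"linear":[[0.004,-0.03,0],[0.009,-0.06,0],[0.009,-0.06,0],[0.009,-0.06,0]],"delta_rot":[[0,0,0],[0,0,0],[0,0,0],[0,0,0]],"fingers":[-1,-1,-1,-1]}' 80
```

```text
clock: 6.4
position: [0.5125, -0.3176, 0.0528]
tool_rot: [3.138, -0.001, -2.992]
force: [-6.7, 12.7, 18.8]
grip_width: 0.023
finger_force: 78.9
```

```bash
python3 -m crank '{"linear":[[-0.004,0.04,0],[-0.009,0.068,0],[-0.009,0.068,0],[-0.009,0.068,0]],"delta_rot":[[0,0,0],[0,0,0],[0,0,0],[0,0,0]],"fingers":[-1,-1,-1,-1]}'; python3 -m crank '{"linear":[[0.004,-0.04,0],[0.011,-0.08,0],[0.011,-0.08,0],[0.011,-0.08,0]],"delta_rot":[[0,0,0],[0,0,0],[0,0,0],[0,0,0]],"fingers":[-1,-1,-1,-1]}'
```

```text
clock: 6.8
position: [0.5109, -0.3059, 0.053]
tool_rot: [-3.137, 0.002, -2.995]
force: [2.3, -18.5, -0.1]
grip_width: 0.0229
finger_force: 81.4
clock: 7.2
position: [0.5131, -0.3213, 0.0528]
tool_rot: [3.139, -0.0, -2.993]
force: [-6.4, 9.5, 17.8]
grip_width: 0.0234
finger_force: 83.7
```

```bash
python3 -m crank '{"linear":[[-0.004,0.04,0],[-0.009,0.068,0],[-0.009,0.068,0],[-0.009,0.068,0]],"delta_rot":[[0,0,0],[0,0,0],[0,0,0],[0,0,0]],"fingers":[-1,-1,-1,-1]}'; python3 -m crank '{"linear":[[0.004,-0.04,0],[0.012,-0.084,0],[0.012,-0.084,0],[0.012,-0.084,0]],"delta_rot":[[0,0,0],[0,0,0],[0,0,0],[0,0,0]],"fingers":[-1,-1,-1,-1]}'
python3 -m crank '{"linear":[[-0.004,0.04,0],[-0.009,0.068,0],[-0.009,0.068,0],[-0.009,0.068,0]],"delta_rot":[[0,0,0],[0,0,0],[0,0,0],[0,0,0]],"fingers":[-1,-1,-1,-1]}'
```

```text
clock: 7.6
position: [0.5114, -0.3095, 0.0531]
tool_rot: [-3.136, 0.002, -2.996]
force: [2.5, -21.3, -1.7]
grip_width: 0.0234
finger_force: 83.1
clock: 8.0
position: [0.5136, -0.3251, 0.0528]
tool_rot: [3.139, -0.001, -2.993]
force: [-8.3, 11.0, 19.5]
grip_width: 0.0231
finger_force: 85.8
clock: 8.4
position: [0.512, -0.3132, 0.0531]
tool_rot: [-3.137, 0.002, -2.996]
force: [1.2, -20.3, -1.0]
grip_width: 0.0232
finger_force: 84.6
```

Third stroke done (3.9 mm gained each time). Strokes four and five next.

```bash
python3 -m crank '{"linear":[[0.004,-0.04,0],[0.012,-0.084,0],[0.012,-0.084,0],[0.012,-0.084,0]],"delta_rot":[[0,0,0],[0,0,0],[0,0,0],[0,0,0]],"fingers":[-1,-1,-1,-1]}'
python3 -m crank '{"linear":[[-0.004,0.04,0],[-0.009,0.068,0],[-0.009,0.068,0],[-0.009,0.068,0]],"delta_rot":[[0,0,0],[0,0,0],[0,0,0],[0,0,0]],"fingers":[-1,-1,-1,-1]}'
python3 -m crank '{"linear":[[0.004,-0.04,0],[0.012,-0.084,0],[0.012,-0.084,0],[0.012,-0.084,0]],"delta_rot":[[0,0,0],[0,0,0],[0,0,0],[0,0,0]],"fingers":[-1,-1,-1,-1]}'
python3 -m crank '{"linear":[[-0.004,0.04,0],[-0.009,0.068,0],[-0.009,0.068,0],[-0.009,0.068,0]],"delta_rot":[[0,0,0],[0,0,0],[0,0,0],[0,0,0]],"fingers":[-1,-1,-1,-1]}'
python3 -m crank '{"linear":[[0.004,-0.04,0],[0.012,-0.084,0],[0.012,-0.084,0],[0.012,-0.084,0]],"delta_rot":[[0,0,0],[0,0,0],[0,0,0],[0,0,0]],"fingers":[-1,-1,-1,-1]}'
```

```text
clock: 8.8
position: [0.5141, -0.3288, 0.0528]
tool_rot: [3.138, -0.001, -2.993]
force: [-10.7, 12.9, 21.3]
grip_width: 0.023
finger_force: 87.2
clock: 9.2
position: [0.5125, -0.317, 0.053]
tool_rot: [-3.137, 0.001, -2.995]
force: [0.2, -18.2, 0.9]
grip_width: 0.023
finger_force: 85.5
clock: 9.6
position: [0.5147, -0.3326, 0.0528]
tool_rot: [3.138, -0.002, -2.993]
force: [-10.7, 14.5, 23.8]
grip_width: 0.0232
finger_force: 77.1
clock: 10.0
position: [0.5126, -0.3179, 0.0528]
tool_rot: [3.141, -0.001, -2.994]
force: [-7.7, 0.5, 13.7]
grip_width: 0.0235
finger_force: 79.3
clock: 10.4
position: [0.5158, -0.3401, 0.0529]
tool_rot: [-3.14, -0.0, -2.995]
force: [-4.4, -5.9, 9.1]
grip_width: 0.0231
finger_force: 79.1
```

```bash
python3 -m crank '{"linear":[[0.004,-0.026,0],[0.004,-0.026,0],[0.004,-0.026,0]],"delta_rot":[[0,0,0],[0,0,0],[0,0,0]],"fingers":[-1,-1,-1]}'
python3 -m crank '{"linear":[[0,0,0],[0,0,0],[0,0,0],[0,0,0],[0,0,0.1]],"delta_rot":[[0,0,0],[0,0,0],[0,0,0],[0,0,0],[0,0,0]],"fingers":[1,1,1,1,1]}'
python3 -m crank '{"linear":[[0,0,0.1],[0,0,0.3],[0,0,0.4],[0,0,0.4]],"delta_rot":[[0,0,0],[0,0,0],[0,0,0],[0,0,0]],"fingers":[1,1,1,1]}'
```

```text
clock: 10.7
position: [0.5166, -0.3459, 0.0529]
tool_rot: [-3.141, -0.0, -2.994]
force: [-5.5, -2.7, 12.2]
grip_width: 0.0234
finger_force: 79.3
clock: 11.2
position: [0.5158, -0.3441, 0.0749]
tool_rot: [3.139, -0.004, -2.993]
force: [0.3, 0.3, 0.4]
grip_width: 0.0855
finger_force: 0.0
clock: 11.6
position: [0.5187, -0.3462, 0.1811]
tool_rot: [-3.138, 0.005, -2.994]
force: [1.1, 0.7, -0.4]
grip_width: 0.0853
finger_force: 0.0
```

```bash
python3 -m crank '{"linear":[[-0.13,0.838,0],[-0.13,0.838,0],[-0.13,0.838,0],[-0.13,0.838,0],[-0.13,0.838,0]],"delta_rot":[[0,0,0],[0,0,0],[0,0,0],[0,0,0],[0,0,0]],"fingers":[1,1,1,1,1]}'
python3 -m crank '{"linear":[[0,0,-0.2],[0,0,-0.38],[0,0,-0.54],[0,0,-0.54]],"delta_rot":[[0,0,0],[0,0,0],[0,0,0],[0,0,0]],"fingers":[1,1,1,1]}'
python3 -m crank '{"linear":[[0,0,0],[0,0,0],[0,0,0],[0,0,0],[0,0,0]],"delta_rot":[[0,0,0],[0,0,0],[0,0,0],[0,0,0],[0,0,0]],"fingers":[-1,-1,-1,-1,-1]}' 60
```

```text
clock: 12.1
position: [0.4838, -0.1306, 0.1767]
tool_rot: [3.14, -0.001, -2.988]
force: [1.0, -1.1, -0.0]
grip_width: 0.0854
finger_force: 0.0
clock: 12.5
position: [0.4817, -0.1354, 0.0381]
tool_rot: [3.139, -0.007, -2.993]
force: [-0.5, -0.8, 1.6]
grip_width: 0.0851
finger_force: 0.0
clock: 13.0
position: [0.4863, -0.1393, 0.0444]
tool_rot: [-3.137, 0.004, -2.996]
force: [-1.8, -22.1, 19.1]
grip_width: 0.0229
finger_force: 58.2
```

```bash
python3 -m crank '{"linear":[[-0.04,-0.018,0],[-0.08,-0.024,0],[-0.125,-0.03,0],[-0.125,-0.03,0],[-0.125,-0.03,0]],"delta_rot":[[0,0,0],[0,0,0],[0,0,0],[0,0,0],[0,0,0]],"fingers":[-1,-1,-1,-1,-1]}'
python3 -m crank '{"linear":[[-0.01,0,0],[-0.01,0,0],[-0.01,0,0],[-0.01,0,0]],"delta_rot":[[0,0,0],[0,0,0],[0,0,0],[0,0,0]],"fingers":[-1,-1,0.3,0.3]}'
```

```text
clock: 13.5
position: [0.4546, -0.144, 0.0443]
tool_rot: [-3.14, 0.003, -2.994]
force: [-4.9, -0.9, 30.4]
grip_width: 0.0232
finger_force: 61.3
clock: 13.9
position: [0.4513, -0.1433, 0.0429]
tool_rot: [-3.141, 0.001, -2.993]
force: [-0.8, -0.8, 0.1]
grip_width: 0.051
finger_force: 0.0
```

```bash
python3 -m crank '{"linear":[[0,0,0.2],[0,0,0.4],[0.1,0,0.6],[0.2,0.2,0.7],[0.2,0.2,0.7]],"delta_rot":[[0,0,0],[0,0,0],[0,0,0],[0,0,0],[0,0,0]],"fingers":[1,1,1,1,1]}'
python3 -m crank '{"linear":[[0,0,0],[0,0,0]],"delta_rot":[[0,0,0],[0,0,0]],"fingers":[1,1]}'
python3 - <<'E'
from h import *
w=snap('wrist','w2.png'); t=grab_frame('top'); print(observe()['position'])
for f in(w,t):
  for A,c,m in green(f) if f is w else [(x) for x in green(f)]:
    r=cv2.minAreaRect(np.argwhere(m)[:,::-1].astype(np.float32)); print(A,c.round(),ray(f,*r[0],.034).round(4),r)
E
```

```text
clock: 14.4
position: [0.5036, -0.09, 0.2202]
tool_rot: [3.141, 0.005, -2.991]
force: [-0.6, -0.6, -0.8]
grip_width: 0.0857
finger_force: 0.0
clock: 14.6
position: [0.5002, -0.0936, 0.2167]
tool_rot: [-3.142, -0.001, -2.993]
force: [-0.1, -1.0, -0.1]
grip_width: 0.0853
finger_force: 0.0
[ 0.49996536 -0.09419974  0.21646944]
2009 [248. 206.] [ 0.5463 -0.1608  0.034 ] ((248.38275146484375, 206.5069122314453), (74.34207916259766, 28.42146110534668), 86.633544921875)
2197 [370. 207.] [ 0.5279 -0.034   0.034 ] ((370.4232177734375, 206.9970703125), (29.74724006652832, 74.98302459716797), 2.2025980949401855)
```

View pics/w2.png

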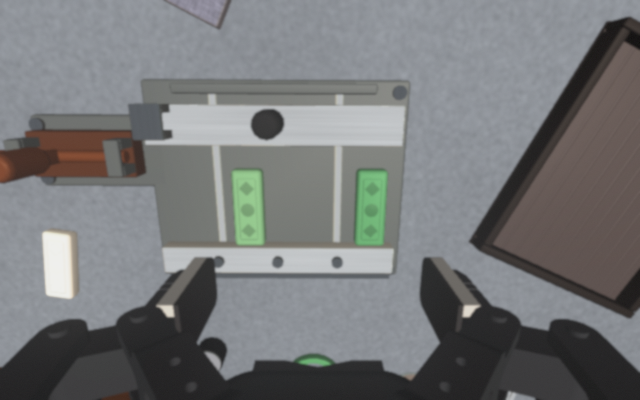

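The jaw is open and there are exactly two plaques, at (248,206) and (370,207). The tray corner is at right (480,240). I'll pick the -32 mm station plaque first.

```bash
python3 -m crank '{"linear":[[0.185,-0.272,0],[0.185,-0.272,0],[0.185,-0.272,-0.2],[0.185,-0.272,-0.4],[0.185,-0.272,-0.6]],"delta_rot":[[0,0,0],[0,0,0],[0,0,0],[0,0,0],[0,0,0]],"fingers":[0.3,0.3,0.3,0.3,0.3]}'
python3 -m crank '{"linear":[[0,0,-0.1],[0,0,-0.2],[0,0,-0.2],[0,0,-0.2]],"delta_rot":[[0,0,0],[0,0,0],[0,0,0],[0,0,0]],"fingers":[0.3,0.3,0.3,0.3]}'
python3 -c "
from h import *
s=snap('side');print(observe()['position'])
cv2.imwrite('pics/c6.png',cv2.resize(s['image'][180:300,340:460,::-1],(600,600),interpolation=3))"
```

```text
clock: 15.2
position: [0.5461, -0.1625, 0.0651]
tool_rot: [-3.141, -0.001, -2.995]
force: [1.2, 0.2, 0.4]
grip_width: 0.0556
finger_force: 0.0
clock: 15.6
position: [0.5466, -0.162, 0.0173]
tool_rot: [3.142, -0.001, -2.995]
force: [0.3, -0.7, 0.7]
grip_width: 0.0554
finger_force: 0.0
[ 0.54729116 -0.16198313  0.01813324]
```

View pics/c6.png

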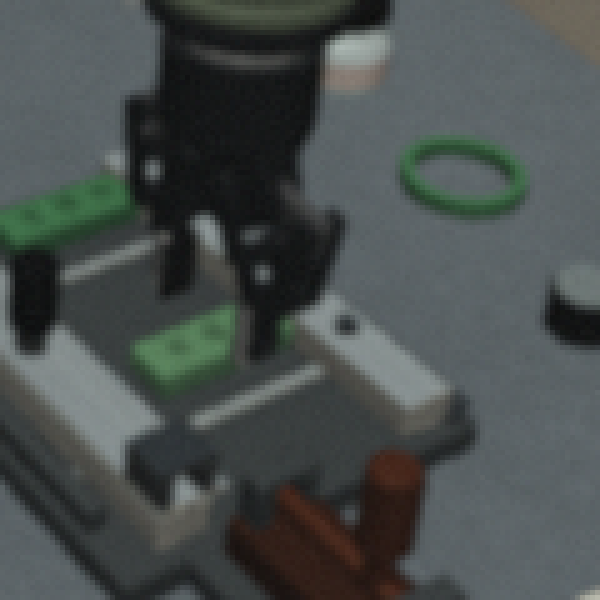

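```bash
python3 -c "
from h import *
s=grab_frame('side');T=np.array([.547,-.162]);ey=np.array([-.148,.989])
for z in(.02,.03,.04,.05,.06): print(z,proj(s,[*(T-.032*ey),z]).round(1),proj(s,[*(T+.032*ey),z]).round(1))"
```

```text
0.02 [389.  258.3] [373.1 244.3]
0.03 [389.4 255.2] [373.4 241.2]
0.04 [389.9 252. ] [373.7 238.1]
0.05 [390.3 248.8] [374. 235.]
0.06 [390.7 245.6] [374.3 231.8]
```

Tips are at about 0.038 with the reading at 0.018, so I'll lower another 13 mm and grip.

```bash
python3 -m crank '{"linear":[[0,0,-0.052],[0,0,-0.052],[0,0,-0.052],[0,0,-0.052],[0,0,-0.052]],"delta_rot":[[0,0,0],[0,0,0],[0,0,0],[0,0,0],[0,0,0]],"fingers":[0.3,0.3,-1,-1,-1]}' 60
python3 -m crank '{"linear":[[0,0,0],[0,0,0],[0,0,0]],"delta_rot":[[0,0,0],[0,0,0],[0,0,0]],"fingers":[-1,-1,-1]}' 80
python3 -m crank '{"linear":[[0,0,0.1],[0,0,0.3],[0,0,0.5],[0,0,0.6],[0,0,0.6]],"delta_rot":[[0,0,0],[0,0,0],[0,0,0],[0,0,0],[0,0,0]],"fingers":[-1,-1,-1,-1,-1]}'
```

```text
clock: 16.2
position: [0.5473, -0.1614, 0.0048]
tool_rot: [-3.141, 0.0, -2.994]
force: [-3.0, 0.2, 5.2]
grip_width: 0.03
finger_force: 60.1
clock: 16.5
position: [0.5474, -0.1614, 0.0049]
tool_rot: [-3.141, 0.0, -2.994]
force: [-3.0, 0.3, 6.8]
grip_width: 0.0303
finger_force: 78.7
clock: 17.0
position: [0.549, -0.1618, 0.1582]
tool_rot: [-3.14, 0.006, -2.994]
force: [0.6, 1.0, -1.8]
grip_width: 0.0295
finger_force: 80.3
```

```bash
cat >> h.py <<'E'
def tray(t):
    im=t['image'][:,:,::-1]
    m=cv2.inRange(im,(0,0,0),(60,62,75)); m[:130]=0;m[270:]=0;m[:,:190]=0;m[:,320:]=0
    cs=max(cv2.findContours(m,0,2)[0],key=cv2.contourArea); b=cv2.boxPoints(cv2.minAreaRect(cs))
    p=np.array([ray(t,*q,.034)[:2] for q in b]); e=p[1]-p[0]
    if np.linalg.norm(e)<.235: e=p[2]-p[1]
    y=np.arctan2(e[1],e[0]); y=(y+np.pi/2)%np.pi-np.pi/2
    return p.mean(0),y,p
E
python3 - <<'E'
from h import *
t=snap('top','t2.png'); c,y,p=tray(t); print(c,y,p.round(3))
ex=np.array([np.cos(y),np.sin(y)]); ey=np.array([-ex[1],ex[0]])
o=observe(); print(o['position'],o['tool_rot'],o['qpos'])
for s in(-.042,.042): print(c+s*ey)
E
```

```text
[0.45366042 0.26271227] -0.2582145264813662 [[0.36  0.397]
 [0.609 0.331]
 [0.546 0.126]
 [0.3   0.197]]
[ 0.54797503 -0.16135016  0.15586961] [-3.14074038e+00  2.97397288e-03 -2.99333101e+00] [ 0.05731772  0.506979    0.17465642  1.80885584 -0.11466484  0.83242431
  2.00653006]
[0.44293552 0.22210468]
[0.46438532 0.30331987]
```

View pics/t2.png

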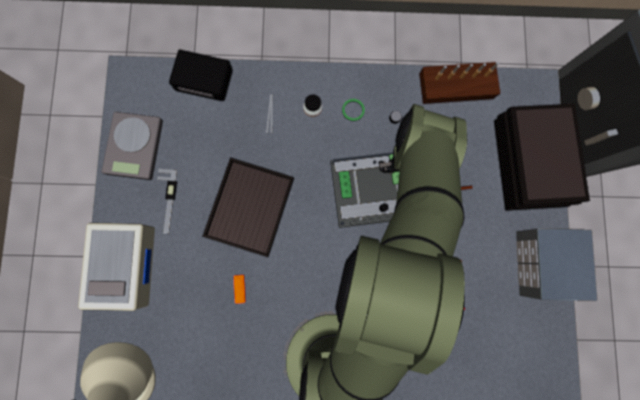

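The tray has been knocked about 3 cm (centre now near pixel (249,207)); the new pose is measured. Carrying the plaque there.

```bash
python3 -m crank '{"linear":[[-0.2,0.8,0],[-0.2,0.8,0],[-0.2,0.8,0],[-0.2,0.8,0],[-0.2,0.8,0]],"delta_rot":[[0,0,-0.39],[0,0,-0.39],[0,0,-0.39],[0,0,-0.39],[0,0,-0.39]],"fingers":[-1,-1,-1,-1,-1]}'
python3 -m crank '{"linear":[[-0.22,0.733,0],[-0.22,0.733,0],[-0.22,0.733,0],[-0.22,0.733,0],[-0.22,0.733,0]],"delta_rot":[[0,0,-0.385],[0,0,-0.385],[0,0,-0.385],[0,0,-0.385],[0,0,-0.385]],"fingers":[-1,-1,-1,-1,-1]}'
python3 -m crank '{"linear":[[0,0,-0.2],[0,0,-0.4],[0,0,-0.45],[0,0,-0.45]],"delta_rot":[[0,0,0],[0,0,0],[0,0,0],[0,0,0]],"fingers":[-1,-1,-1,-1]}'
```

```text
clock: 17.55
position: [0.495, 0.0445, 0.1529]
tool_rot: [3.14, -0.003, 3.093]
force: [0.4, -1.6, -2.0]
grip_width: 0.0295
finger_force: 80.3
clock: 18.05
position: [0.4395, 0.2276, 0.1529]
tool_rot: [3.141, -0.002, 2.892]
force: [0.7, -1.0, -1.6]
grip_width: 0.0297
finger_force: 80.3
clock: 18.45
position: [0.4411, 0.2207, 0.0402]
tool_rot: [-3.138, -0.003, 2.883]
force: [0.3, -0.6, -1.7]
grip_width: 0.0296
finger_force: 80.2
```

Still held and over the tray. Lowering to the lining and releasing with a small opening.

```bash
python3 -m crank '{"linear":[[0,0,-0.09],[0,0,-0.17],[0,0,-0.184],[0,0,-0.184],[0,0,-0.184]],"delta_rot":[[0,0,0],[0,0,0],[0,0,0],[0,0,0],[0,0,0]],"fingers":[-1,-1,-1,-1,-1]}'
python3 -m crank '{"linear":[[0,0,0],[0,0,0],[0,0,0],[0,0,0.15],[0,0,0.35]],"delta_rot":[[0,0,0],[0,0,0],[0,0,0],[0,0,0],[0,0,0]],"fingers":[0.1,0.1,0.1,0.1,0.1]}'
python3 -m crank '{"linear":[[0,0,0.2],[0,0,0.4],[0,0,0.4]],"delta_rot":[[0,0,0],[0,0,0],[0,0,0]],"fingers":[0.3,0.3,0.3]}'
python3 - <<'E'
from h import *
w=snap('wrist','w3.png'); print(observe()['position'],observe()['tool_rot'])
for A,c,m in green(w):
    r=cv2.minAreaRect(np.argwhere(m)[:,::-1].astype(np.float32)); print(A,ray(w,*r[0],.024).round(4),r)
E
```

```text
clock: 18.95
position: [0.443, 0.2223, -0.0027]
tool_rot: [3.14, 0.001, 2.884]
force: [0.6, -0.5, -2.1]
grip_width: 0.0295
finger_force: 80.2
clock: 19.45
position: [0.441, 0.2211, 0.083]
tool_rot: [-3.138, -0.003, 2.884]
force: [1.0, 0.9, 0.9]
grip_width: 0.047
finger_force: 0.0
clock: 19.75
position: [0.4446, 0.2231, 0.189]
tool_rot: [3.135, 0.006, 2.883]
force: [0.3, 0.9, -2.4]
grip_width: 0.0558
finger_force: 0.0
[0.44342311 0.22278376 0.18622949] [3.13707523 0.00336123 2.88395311]
1409 [ 0.5123 -0.0397  0.024 ] ((97.14862060546875, 296.60809326171875), (44.63909912109375, 33.71181869506836), 54.46232223510742)
```

View pics/w3.png

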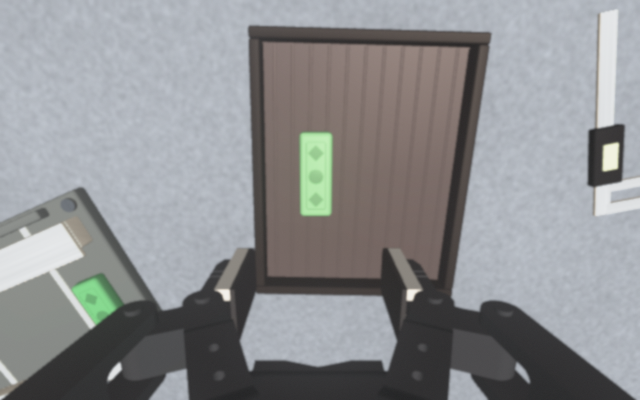

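The first plaque lies flat in the tray at (316,174). Fetching the second.

```bash
python3 -m crank '{"linear":[[0.34,-0.98,0],[0.34,-0.98,0],[0.34,-0.98,0],[0.34,-0.98,0],[0.34,-0.98,0]],"delta_rot":[[0,0,0.75],[0,0,0.75],[0,0,0.75],[0,0,0.75],[0,0,0.75]],"fingers":[0.3,0.3,0.3,0.3,0.3]}'
python3 -m crank '{"linear":[[0,0,0],[0,0,0]],"delta_rot":[[0,0,0],[0,0,0]],"fingers":[0.3,0.3]}'
python3 - <<'E'
from h import *
w=grab_frame('wrist'); o=observe(); print(o['position'],o['tool_rot'])
for A,c,m in green(w):
    r=cv2.minAreaRect(np.argwhere(m)[:,::-1].astype(np.float32)); P=ray(w,*r[0],.034); print(A,P.round(4),r,(P-o['position'])/.25)
E
```

```text
clock: 20.3
position: [0.5192, -0.0022, 0.1824]
tool_rot: [3.141, -0.001, -3.006]
force: [1.5, 0.1, -0.8]
grip_width: 0.0553
finger_force: 0.0
clock: 20.5
position: [0.5189, -0.0015, 0.1822]
tool_rot: [-3.142, -0.002, -3.009]
force: [0.2, 0.9, 0.0]
grip_width: 0.0557
finger_force: 0.0
[ 5.18843687e-01 -1.46846951e-04  1.82354566e-01] [ 3.14130731e+00 -1.61852358e-03 -3.00704607e+00]
1683 [0.4428 0.2097 0.034 ] ((565.7424926757812, 128.41845703125), (35.37657928466797, 99.3819808959961), 31.607501983642578) [-0.30423053  0.83941763 -0.59341826]
2866 [ 0.5279 -0.0335  0.034 ] ((282.8591003417969, 185.7713623046875), (86.48530578613281, 33.91450119018555), 88.09085083007812) [ 0.03628192 -0.13344581 -0.59341826]
```

```bash
python3 -m crank '{"linear":[[0.036,-0.134,0],[0.036,-0.134,-0.15],[0.036,-0.134,-0.35],[0.036,-0.134,-0.5],[0.036,-0.134,-0.6]],"delta_rot":[[0,0,0.025],[0,0,0.025],[0,0,0.025],[0,0,0.025],[0,0,0.025]],"fingers":[0.3,0.3,0.3,0.3,0.3]}'
python3 -m crank '{"linear":[[0,0,-0.06],[0,0,-0.11],[0,0,-0.11],[0,0,-0.11],[0,0,-0.11]],"delta_rot":[[0,0,0],[0,0,0],[0,0,0],[0,0,0],[0,0,0]],"fingers":[0.3,0.3,0.3,-1,-1]}' 80
python3 -m crank '{"linear":[[0,0,0],[0,0,0],[0,0,0],[0,0,0]],"delta_rot":[[0,0,0],[0,0,0],[0,0,0],[0,0,0]],"fingers":[-1,-1,-1,-1]}'
python3 -m crank '{"linear":[[0,0,0.1],[0,0,0.3],[0,0,0.5],[0,0,0.6],[0,0,0.6]],"delta_rot":[[0,0,0],[0,0,0],[0,0,0],[0,0,0],[0,0,0]],"fingers":[-1,-1,-1,-1,-1]}'
python3 - <<'E'
from h import *
c,y,p=tray(grab_frame('top')); print(c,y); ey=np.array([-np.sin(y),np.cos(y)]); G=c+.042*ey; o=observe(); print(G,o['position'],(G-o['position'][:2])/.25)
E
```

```text
clock: 21.05
position: [0.5268, -0.032, 0.0304]
tool_rot: [3.141, -0.003, -2.991]
force: [0.7, -0.3, 0.7]
grip_width: 0.0553
finger_force: 0.0
clock: 21.55
position: [0.5289, -0.0334, 0.0069]
tool_rot: [3.142, 0.001, -2.993]
force: [-8.7, 2.1, 21.7]
grip_width: 0.0292
finger_force: 77.7
clock: 21.95
position: [0.5289, -0.0334, 0.007]
tool_rot: [3.141, 0.001, -2.993]
force: [-2.9, 1.2, 6.5]
grip_width: 0.0293
finger_force: 79.1
clock: 22.45
position: [0.5303, -0.0337, 0.1601]
tool_rot: [-3.141, 0.007, -2.993]
force: [0.0, 0.6, -2.4]
grip_width: 0.0292
finger_force: 80.2
[0.45366042 0.26271227] -0.2582145264813662
[0.46438532 0.30331987] [ 0.52934351 -0.03349592  0.1578918 ] [-0.25983277  1.34726315]
```

```bash
python3 -m crank '{"linear":[[-0.13,0.67,0],[-0.13,0.67,0],[-0.13,0.67,0],[-0.13,0.67,0],[-0.13,0.67,0]],"delta_rot":[[0,0,-0.39],[0,0,-0.39],[0,0,-0.39],[0,0,-0.39],[0,0,-0.39]],"fingers":[-1,-1,-1,-1,-1]}'
python3 -m crank '{"linear":[[-0.13,0.677,0],[-0.13,0.677,0],[-0.13,0.677,0],[-0.13,0.677,0],[-0.13,0.677,0]],"delta_rot":[[0,0,-0.385],[0,0,-0.385],[0,0,-0.385],[0,0,-0.385],[0,0,-0.385]],"fingers":[-1,-1,-1,-1,-1]}'
python3 -m crank '{"linear":[[0,0,-0.2],[0,0,-0.4],[0,0,-0.45],[0,0,-0.45]],"delta_rot":[[0,0,0],[0,0,0],[0,0,0],[0,0,0]],"fingers":[-1,-1,-1,-1]}'
```

```text
clock: 23.0
position: [0.4943, 0.1376, 0.1546]
tool_rot: [3.141, -0.002, 3.091]
force: [-0.2, -1.4, -1.4]
grip_width: 0.0294
finger_force: 80.1
clock: 23.5
position: [0.4619, 0.3061, 0.1545]
tool_rot: [-3.141, -0.001, 2.889]
force: [-0.2, -1.1, -3.0]
grip_width: 0.0292
finger_force: 80.1
clock: 23.9
position: [0.463, 0.3011, 0.042]
tool_rot: [-3.138, -0.002, 2.883]
force: [0.7, -0.2, -1.2]
grip_width: 0.0288
finger_force: 80.1
```

```bash
python3 -m crank '{"linear":[[0,0,-0.09],[0,0,-0.17],[0,0,-0.182],[0,0,-0.182],[0,0,-0.182]],"delta_rot":[[0,0,0],[0,0,0],[0,0,0],[0,0,0],[0,0,0]],"fingers":[-1,-1,-1,-1,-1]}'
python3 -m crank '{"linear":[[0,0,0],[0,0,0],[0,0,0],[0,0,0.15],[0,0,0.35]],"delta_rot":[[0,0,0],[0,0,0],[0,0,0],[0,0,0],[0,0,0]],"fingers":[0.1,0.1,0.1,0.1,0.1]}'
python3 -m crank '{"linear":[[0,0,0.2],[0,0,0.4],[0,0,0.4]],"delta_rot":[[0,0,0],[0,0,0],[0,0,0]],"fingers":[0.3,0.3,0.3]}'
python3 - <<'E'
from h import *
w=snap('wrist','w4.png'); o=observe(); print(o['position'],o['tool_rot'])
for A,c,m in green(w):
    r=cv2.minAreaRect(np.argwhere(m)[:,::-1].astype(np.float32)); P=ray(w,*r[0],.024); print(A,P.round(4),r)
E
```

```text
clock: 24.4
position: [0.4644, 0.3034, -0.0005]
tool_rot: [3.14, 0.001, 2.884]
force: [0.3, 0.2, -2.2]
grip_width: 0.0292
finger_force: 80.1
clock: 24.9
position: [0.4623, 0.302, 0.0848]
tool_rot: [-3.138, -0.002, 2.884]
force: [-0.6, 1.7, 0.8]
grip_width: 0.0471
finger_force: 0.0
clock: 25.2
position: [0.4658, 0.3043, 0.1915]
tool_rot: [3.134, 0.005, 2.883]
force: [0.9, 0.4, -2.1]
grip_width: 0.0551
finger_force: 0.0
[0.46458545 0.30389077 0.18847304] [3.13685511e+00 2.90963098e-03 2.88392754e+00]
407 [0.4426 0.223  0.024 ] ((230.4708251953125, 173.53306579589844), (82.71360778808594, 31.93768310546875), 86.42366790771484)
2605 [0.4633 0.3032 0.024 ] ((315.4999694824219, 172.99996948242188), (81.99998474121094, 30.999996185302734), 90.0)
```

View pics/w4.png

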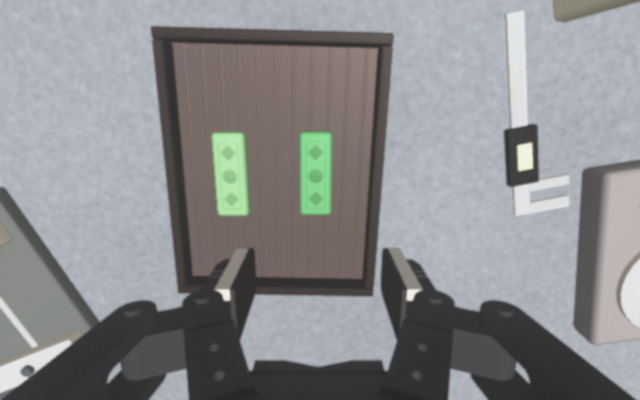

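Both plaques lie flat side by side at (230,174) and (315,173). Now shutting the jaw.

```bash
python3 -m crank '{"linear":[[0.04,-0.9,0],[0.04,-0.9,0],[0.04,-0.9,0],[0.04,-0.9,0],[0.04,-0.9,0]],"delta_rot":[[0,0,0.39],[0,0,0.39],[0,0,0.39],[0,0,0.39],[0,0,0.39]],"fingers":[1,1,1,1,1]}'
python3 -m crank '{"linear":[[-0.09,-0.888,0],[-0.09,-0.888,0],[-0.09,-0.888,0],[-0.09,-0.888,0],[-0.09,-0.888,0]],"delta_rot":[[0,0,0.385],[0,0,0.385],[0,0,0.385],[0,0,0.385],[0,0,0.385]],"fingers":[1,1,1,1,1]}'
python3 -m crank '{"linear":[[0,0,0],[0,0,0]],"delta_rot":[[0,0,0],[0,0,0]],"fingers":[1,1]}'
```

```text
clock: 25.75
position: [0.4727, 0.0738, 0.1848]
tool_rot: [-3.14, -0.001, 3.085]
force: [0.0, 0.6, -0.2]
grip_width: 0.0855
finger_force: 0.0
clock: 26.25
position: [0.4494, -0.1476, 0.1848]
tool_rot: [-3.141, -0.001, -2.997]
force: [1.1, 0.8, -0.4]
grip_width: 0.0854
finger_force: 0.0
clock: 26.45
position: [0.4504, -0.1443, 0.1847]
tool_rot: [3.141, -0.001, -2.995]
force: [0.2, 0.8, -0.9]
grip_width: 0.0853
finger_force: 0.0
```

```bash
python3 -m crank '{"linear":[[0.004,0,-0.2],[0.004,0,-0.4],[0.004,0,-0.565],[0.004,0,-0.565],[0.004,0,-0.565]],"delta_rot":[[0,0,0],[0,0,0],[0,0,0],[0,0,0],[0,0,0]],"fingers":[1,1,1,1,1]}'
python3 -m crank '{"linear":[[0,0,0],[0,0,0],[0,0,0],[0,0,0],[0,0,0]],"delta_rot":[[0,0,0],[0,0,0],[0,0,0],[0,0,0],[0,0,0]],"fingers":[-1,-1,-1,-1,-1]}' 60
python3 -m crank '{"linear":[[0.05,0.007,0],[0.1,0.014,0],[0.146,0.021,0],[0.146,0.021,0],[0.146,0.021,0]],"delta_rot":[[0,0,0],[0,0,0],[0,0,0],[0,0,0],[0,0,0]],"fingers":[-1,-1,-1,-1,-1]}'
python3 -m crank '{"linear":[[0,0,0]],"delta_rot":[[0,0,0]],"fingers":[-1]}'
```

```text
clock: 26.95
position: [0.4518, -0.1435, 0.0445]
tool_rot: [3.141, -0.001, -2.993]
force: [0.7, -0.5, 0.8]
grip_width: 0.0854
finger_force: 0.0
clock: 27.45
position: [0.4525, -0.1443, 0.0449]
tool_rot: [-3.141, 0.002, -2.994]
force: [-2.6, -0.8, 18.1]
grip_width: 0.0233
finger_force: 57.9
clock: 27.95
position: [0.4872, -0.1392, 0.0445]
tool_rot: [3.141, -0.002, -2.994]
force: [-9.3, -1.4, 17.2]
grip_width: 0.023
finger_force: 58.9
clock: 28.05
position: [0.4872, -0.1392, 0.0446]
tool_rot: [3.141, -0.002, -2.994]
force: [-9.0, -1.1, 15.5]
grip_width: 0.0232
finger_force: 58.8
```

```bash
python3 -m crank '{"linear":[[0,0,0],[0,0,0],[0,0,0],[0,0,0],[0,0,0.1]],"delta_rot":[[0,0,0],[0,0,0],[0,0,0],[0,0,0],[0,0,0]],"fingers":[1,1,1,1,1]}'
python3 -m crank '{"linear":[[0,0,0.2],[0,0,0.4],[0,0,0.44],[0,0,0.44]],"delta_rot":[[0,0,0],[0,0,0],[0,0,0],[0,0,0]],"fingers":[1,1,1,1]}'
python3 -m crank '{"linear":[[0.112,-0.825,0],[0.112,-0.825,0],[0.112,-0.825,0],[0.112,-0.825,0],[0.112,-0.825,0]],"delta_rot":[[0,0,0],[0,0,0],[0,0,0],[0,0,0],[0,0,0]],"fingers":[1,1,1,1,1]}'
python3 -m crank '{"linear":[[0,0,0],[0,0,0]],"delta_rot":[[0,0,0],[0,0,0]],"fingers":[1,1]}'
```

```text
clock: 28.55
position: [0.487, -0.1384, 0.0673]
tool_rot: [3.141, -0.004, -2.993]
force: [0.8, 0.9, 0.5]
grip_width: 0.0853
finger_force: 0.0
clock: 28.95
position: [0.4895, -0.1388, 0.1808]
tool_rot: [-3.141, 0.004, -2.993]
force: [-0.2, 0.8, -0.4]
grip_width: 0.0854
finger_force: 0.0
clock: 29.45
position: [0.5147, -0.3507, 0.1772]
tool_rot: [-3.14, -0.002, -2.999]
force: [-1.2, 0.4, -0.5]
grip_width: 0.0853
finger_force: 0.0
clock: 29.65
position: [0.5161, -0.3438, 0.1778]
tool_rot: [3.14, -0.001, -2.993]
force: [-0.4, 1.1, 0.8]
grip_width: 0.0853
finger_force: 0.0
```

```bash
python3 -m crank '{"linear":[[0,-0.004,-0.2],[0,-0.004,-0.4],[0,-0.004,-0.5],[0,-0.004,-0.5],[0,-0.004,-0.5]],"delta_rot":[[0,0,0],[0,0,0],[0,0,0],[0,0,0],[0,0,0]],"fingers":[1,1,1,1,1]}'
python3 -m crank '{"linear":[[0,0,0],[0,0,0],[0,0,0],[0,0,0],[0,0,0]],"delta_rot":[[0,0,0],[0,0,0],[0,0,0],[0,0,0],[0,0,0]],"fingers":[-1,-1,-1,-1,-1]}' 60
python3 -m crank '{"linear":[[-0.007,0.05,0],[-0.014,0.1,0],[-0.021,0.15,0],[-0.026,0.175,0],[-0.026,0.175,0]],"delta_rot":[[0,0,0],[0,0,0],[0,0,0],[0,0,0],[0,0,0]],"fingers":[-1,-1,-1,-1,-1]}'
python3 -m crank '{"linear":[[0,0,0],[0,0,0]],"delta_rot":[[0,0,0],[0,0,0]],"fingers":[-1,-1]}'
```

```text
clock: 30.15
position: [0.5168, -0.3452, 0.0548]
tool_rot: [3.141, 0.0, -2.992]
force: [-0.4, -0.8, 1.0]
grip_width: 0.0849
finger_force: 0.0
clock: 30.65
position: [0.5167, -0.3461, 0.0548]
tool_rot: [-3.141, 0.001, -2.993]
force: [-1.2, 2.2, 8.5]
grip_width: 0.0237
finger_force: 58.2
clock: 31.15
position: [0.5109, -0.3056, 0.0549]
tool_rot: [-3.135, 0.003, -2.995]
force: [7.0, -19.0, -5.6]
grip_width: 0.0236
finger_force: 61.9
clock: 31.35
position: [0.5108, -0.3056, 0.0549]
tool_rot: [-3.136, 0.003, -2.995]
force: [6.6, -17.7, -3.8]
grip_width: 0.0236
finger_force: 61.9
```

```bash
python3 -m crank '{"linear":[[0,-0.01,0],[0,-0.01,0],[0,-0.01,0],[0,-0.01,0],[0,-0.01,0.1]],"delta_rot":[[0,0,0],[0,0,0],[0,0,0],[0,0,0],[0,0,0]],"fingers":[1,1,1,1,1]}'
python3 -m crank '{"linear":[[0,0,0.2],[0,0,0.4],[0,0,0.6],[0,0,0.6]],"delta_rot":[[0,0,0],[0,0,0],[0,0,0],[0,0,0]],"fingers":[1,1,1,1]}'
python3 - <<'E'
from h import *
t=grab_frame('top'); c,y,p=tray(t); print(c,y)
h=cv2.cvtColor(t['image'],cv2.COLOR_RGB2HSV); m=cv2.inRange(h,(40,70,60),(85,255,255)); n,l,st,cc=cv2.connectedComponentsWithStats(m)
R2=np.array([[np.cos(y),np.sin(y)],[-np.sin(y),np.cos(y)]])
for i in range(1,n):
    if st[i,4]>80: print(st[i,4],cc[i].round(),(R2@(ray(t,*cc[i],.024)[:2]-c)).round(3))
# bolt knob vs home in the side view (red-brown mask, upper part)
s=grab_frame('side'); a=cv2.imread('pics/side0.png')[:,:,::-1].astype(int); d=np.abs(a-s['image']).sum(2)
for nm,px in(('bolt',(404,270)),('jaw',(358,234)),('keeper',(387,272))):
    u,v=px; print(nm,d[v-8:v+9,u-8:u+9].mean().round(1))
E
```

```text
clock: 31.85
position: [0.5086, -0.3036, 0.077]
tool_rot: [3.139, -0.004, -2.993]
force: [-0.5, -0.2, 0.2]
grip_width: 0.0853
finger_force: 0.0
clock: 32.25
position: [0.512, -0.3062, 0.2354]
tool_rot: [-3.137, 0.008, -2.994]
force: [-0.5, -0.1, -0.3]
grip_width: 0.0853
finger_force: 0.0
[0.45320891 0.26236075] -0.2644615007928739
187 [353. 109.] [ 0.392 -0.225]
316 [236. 203.] [-0.    0.04]
303 [262. 210.] [-0.    -0.043]
bolt 10.6
jaw 16.0
keeper 13.8
```

```bash
python3 -c "
from workcell import bot
print(bot.job_done())"
```

```text
the job is handed in; nothing more can be done
None
```

The job is handed in with no verdict returned: both plaques present in the clamp now lie flat in the tray, and by position reading and side camera the jaw is shut and the bolt home.

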